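# Release a sample canister from the gated chute

### The job

Slide the blue catch tray under the lip of the sample chute, handle side outward, between the two yellow cheeks and right back against the chute's foot. Then draw the chute's gate up by its orange handle until it hits its end stop, so that the canister rolls out into the tray, and push the gate fully shut again. Leave the tray there with the canister in it, and do not disturb the bottle, cup and timer standing about.

Things in the scene. Friction and masses are not known exactly. Their poses are not given: they have to be found in the camera images.
- chute: Grey and aluminium sample chute, fixed, 175 mm long, 180 mm wide, highest part (gate handle apart) the header bar, z 208 to 218 mm, at x = 50 mm. Origin on the worktop under the middle of its pouring lip; z up, +x points back into the chute: the canister rolls out towards -x. The floor climbs 17 degrees from the lip; the upright gate crosses it at x = 50 mm. Back wall at x = 138 mm.
- lip (a point): Middle of the pouring lip, on the floor's top, 58 mm above the worktop, at x = 0, y = 0 of the chute. The lip's underside is 50 mm up; the space below it is open back to the foot plate, so the tray (walls 40 mm high) slides in level under it but cannot be lowered through it.
- foot (a point): Middle of the foot plate's front face, at x = 30 mm of the chute, 12 mm up: the tray's +x wall stops against it. Either side, a yellow cheek 24 mm high stands on the worktop from x = -7 to 39 mm, inner faces at y = -75 and +75 mm of the chute, flaring slightly outwards from there to x = -25 mm.
- gate (a joint): Height of the slide gate, m: 0 fully shut (bottom stop), 0.060 drawn fully up against the end stop (the header bar). It moves straight up (world z), needs about 6 N to lift, about 2 N to push down, and stays where it is left. The canister rolls out only when the gate is nearly fully up. May start a few mm open.
- gate_handle (a point): Centre of the orange bar handle on top of the gate, above the header bar, at x = 50 mm, y = 0 of the chute. The bar is 78 mm long along the chute's y, 16 mm thick along the chute's x, 26 mm high; gate shut, its centre is 249 mm above the worktop and its underside 18 mm above the header bar. It rises with the gate.
- catch_tray: Loose blue tray, 140 mm along x, 136 mm along y, walls 40 mm high, 6 mm thick, shallow V floor of black rubber; about 0.35 kg. Origin at the centre of its underside, z up. The handle is at its -x wall; the +x wall goes to the chute's foot. Home, its axes are parallel to the chute's and its origin is at x = -40 mm, y = 0 of the chute.
- tray_handle (a point): Grip point in the tray's upright handle tab, at x = -64, y = 0, z = 64 mm of the tray's frame. The tab is 12 mm thick along the tray's x, 56 mm wide along its y, and its top is 82 mm above the tray's underside.
- canister: Sealed aluminium sample canister with red bands, a cylinder of 52 mm diameter and 100 mm length, about 0.18 kg. Origin at its centre, y along its axis. It lies across the chute behind the gate.
- brown_bottle: Bystander: brown reagent bottle, 62 mm diameter, 118 mm high; origin at the centre of its underside.
- red_cup: Bystander: sample cup with red lid, 62 mm diameter, 69 mm high; origin at the centre of its underside.
- timer: Bystander: white bench timer, 20 x 62 x 56 mm; origin at the centre of its underside.
Mind the look-alikes: they are no part of the job. Of the things that look like the canister, the smaller one is meant.

How it is judged:
On the way, in this order (a step that is already met when the one before it is completed fails the run):
1. the catch tray stands on the worktop under the lip, back against the chute's foot, with the gate not yet drawn (x of catch_tray in the frame of chute between -0.055 and -0.03 m and y of catch_tray in the frame of chute between -0.012 and 0.012 m and angle between the x axis of catch_tray and the x axis of chute, either way round below 0.12 rad and height (world z) of catch_tray below 0.006 m and angle between catch_tray's own z axis and vertical below 0.06 rad and value of joint gate below 0.02 m), for 0.2 s.
2. the gate is drawn up to its end stop with the tray in place (x of catch_tray in the frame of chute between -0.055 and -0.03 m and y of catch_tray in the frame of chute between -0.012 and 0.012 m and angle between the x axis of catch_tray and the x axis of chute, either way round below 0.12 rad and height (world z) of catch_tray below 0.006 m and angle between catch_tray's own z axis and vertical below 0.06 rad and value of joint gate above 0.057 m), for 0.2 s.
At the end, for the whole second after the job is handed in: The tray stands flat under the lip, square with the chute (within 7 degrees), within 15 mm of touching the foot plate and within 12 mm of the middle; the canister lies at rest on the tray's floor; the gate is shut to within 4 mm (x of catch_tray in the frame of chute between -0.055 and -0.03 m and y of catch_tray in the frame of chute between -0.012 and 0.012 m and angle between the x axis of catch_tray and the x axis of chute, either way round below 0.12 rad and height (world z) of catch_tray below 0.006 m and angle between catch_tray's own z axis and vertical below 0.06 rad and value of joint gate below 0.004 m and x of canister in the frame of catch_tray between -0.045 and 0.045 m and y of canister in the frame of catch_tray between -0.03 and 0.03 m and z of canister in the frame of catch_tray below 0.05 m and linear speed of canister below 0.05 m/s and linear speed of catch_tray below 0.03 m/s).
It fails at once if the brown bottle, red-lidded cup or timer is moved more than 30 mm or the bottle or cup knocked over (distance of any of brown_bottle, red_cup, timer from where it was at the start of the episode above 0.03 m or angle between any of brown_bottle, red_cup's own z axis and vertical above 0.5 rad).
It also fails if it takes over 61 s, if anything falls off the work surface, if the arm or the gripper's body presses on something with over 40 N, if the wrist force passes 120 N, or if a joint passes its speed limit or range.

### The arm

A 6-joint arm with a two-finger parallel gripper is mounted at the origin on a cart in front of the work surface, level with it; the furniture and walls round the work are solid. World frame = base frame: x ahead of the robot, y to its left, z up, the work surface at z = 0. Lengths are in m, angles in rad, forces in N, time in s.
With the tool pointing down it reaches from about 0.35 to 0.925 m from the base axis. Payload 6.4 kg.
Tool frame: the origin (TCP) lies on the centre line of the jaws, within the pads' length; the fingertips stand 19 mm ahead of it and the grasp point (between the pads) is the TCP (arm.tip_reach is the x of the fingertips in the tool frame, in m); x points along the fingers, y is the direction in which the jaws open and shut, and the axes are right-handed (so a half turn about x gives the same grasp; the last joint's range is limited). The gripper opens to 85 mm and grips with 20 to 120 N. Pads are 22 mm wide; open, the fingers measure 114 mm over their backs; the gripper's body (76 mm by 85 mm) begins 54 mm behind the grasp point. The pads swing forward as they close: fully open they stand 13 mm farther back than shut.
Start: joints at [1.067, 0.245, 1.558, -0, 1.339, -0.174], TCP at [0.211, 0.615, 0.25] pointing down, gripper open.
Joint ranges: [-3.13, 3.13], [-1.02, 2.26], [0.13, 2.54], [-0.95, 4.09], [0.21, 2.88], [-2.74, 2.74]. Speed limits (rad/s): [2.57, 2.57, 3.14, 3.14, 3.14, 3.14].

### API

Orientations are given as [roll, pitch, yaw] about the fixed x, y, z axes, in that order (R = Rz(yaw) Ry(pitch) Rx(roll)).
In Python, from rig import arm, viewer gives the robot as it stands.
- The arm moves only by the tool step_arm, never from a script. Its argument "increments" is a list of rows, each a list of 2 entries, a list of its own where there are three numbers: the shift along the tool's x, y, z in mm, then the turn, a rotation vector about the tool's x, y, z in degrees. A call has exactly 10 rows; each row shifts and turns the commanded pose from where the row before left it, along the tool's axes as they then stand; what a row does not reach is not made up. A row lasts 1/10 s, in which the tool goes at most 50 mm and 8.59 degrees, less where a joint would pass 70% of its speed; a pose out of reach is approached as far as the arm can. A call is refused whole if a number of a shift passes 50 or a number of a turn 8.59, either way. A call with a gripper value outside its range is refused whole. "claw" is the gripper's target within -1 to 1 (shut at 1, half-way at 0, fully open at -1), set as the call begins (left out, the last holds). The fingers move at their own pace and stop on an object; "grip_force" is the grip in N (left out, the last holds). Time passes only in rows, so rows that do not move let the fingers close, or fill a call up. It gives the time, the measured TCP pose, the force and the opening at its end, in the units of the state.
- arm.read_state(): the state, without advancing time (a new reading comes with each control period).
- viewer.get_image(name): name is "side" or "top"; returns (picture, depth): 400x640x3 uint8, red, green, blue; 400x640 float32, m along the optical axis (not along the pixel's ray), 0 where there is no reading.
- viewer.camera_model(name): a dict with "mtx" (3x3 intrinsics, pixels), "rvec" (rotation vector, rad) and "tvec" (3), from world to camera coordinates, as OpenCV has them. Camera axes: x right, y down, z forward; pixel columns grow to the right and rows downward; lengths in m; the calibration is good to about 2 mm. A picture is of the moment at which its call begins. camera_model takes no time and is no camera call.
- arm.finish_job(): hands the job in, once; it reports no verdict.
The state is a dict: "time_s": time; "joints": joint angles; "joint_vel": joint speeds; "effort": joint torques, N m; "eef_pos": TCP position; "orientation": TCP orientation; "ft_force": force on the tool from outside, world axes, zero at the start; "moment": the same for the moment, N m; "gripper_width": finger opening in m.
Only numpy, scipy, OpenCV 4.12 (cv2) and the standard library are available. Lean on these libraries where they do the work, as an engineer would, in place of code of your own. Each camera call takes 0.05 s, during which the arm holds its last target. There are 200 camera calls.

## Working session

There is one attempt and no reset: what is moved stays moved. The work goes in short steps, Python scripts to look and compute and a tool call to move; the robot and the scene stay as the last step left them, time stands still between calls to the robot, and variables do not carry over. Pictures are saved under pics/ and viewed, about 8 in all and at most 12, crops included, and the job is handed in when it is done.

Besides the shell and the picture viewer there is one more tool, called after "Emit:" as name(argument=value, ...) on one line, values as JSON. step_arm: Moves the arm, as the interface text tells. Its arguments: {"type":"object","properties":{"increments":{"type":"array","items":{"type":"array"}},"claw":{"type":"number"},"grip_force":{"type":"number"}},"required":["increments"]}

```bash
mkdir -p pics; cat > h.py <<'E'
import numpy as np, cv2
from rig import arm, viewer
def cam(n):
    m=viewer.camera_model(n); R=cv2.Rodrigues(np.array(m["rvec"],float))[0]
    return np.array(m["mtx"],float),R,np.array(m["tvec"],float).ravel()
def cloud(n,depth):
    K,R,t=cam(n); v,u=np.mgrid[:depth.shape[0],:depth.shape[1]]
    p=np.stack([(u-K[0,2])/K[0,0]*depth,(v-K[1,2])/K[1,1]*depth,depth],-1)
    return (p-t)@R
def snap(n,tag):
    im,d=viewer.get_image(n); np.savez(f"pics/{tag}.npz",im=im,d=d)
    cv2.imwrite(f"pics/{tag}.png",im[...,::-1]); return im,d,cloud(n,d)
E
python3 - <<'E'
from h import *
for n in("top","side"):
    im,d,P=snap(n,n+"0"); K,R,t=cam(n); print(n,-R.T@t,R[2],K[0,0])
print(arm.read_state())
E
```

```text
top [ 0.04054686 -0.30310411  1.18074828] [ 0.41473093  0.19575052 -0.8886394 ] 433.1060451596607
side [-0.16644365 -0.04196852  0.92440165] [ 0.6536298  -0.02530509 -0.75639126] 374.3309181006589
{'time_s': 0.1, 'joints': array([ 1.06691531e+00,  2.45740137e-01,  1.55886336e+00,  1.07178583e-05,
        1.33872825e+00, -1.74116398e-01]), 'joint_vel': array([-0.00154245, -0.00128543, -0.00299517,  0.00194011, -0.0022259 ,
        0.00075949]), 'effort': array([ 4.40920903e-04, -4.30671215e+01, -3.27128434e+01, -1.54065233e-04,
        2.77183251e-03, -6.88331269e-06]), 'eef_pos': array([0.21025914, 0.61456605, 0.24930858]), 'orientation': array([-1.75090787,  1.5690572 , -2.08067497]), 'ft_force': array([ 0.26183974, -0.57854646, -0.5456885 ]), 'moment': array([-0.04200824, -0.01788957,  0.03202002]), 'gripper_width': 0.08506103797480875}
```

View pics/top0.png

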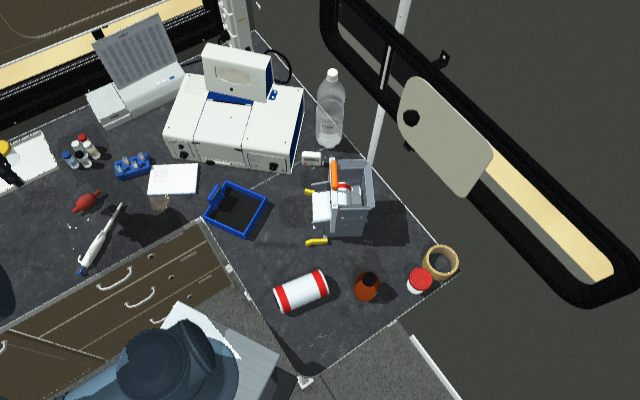

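View pics/side0.png

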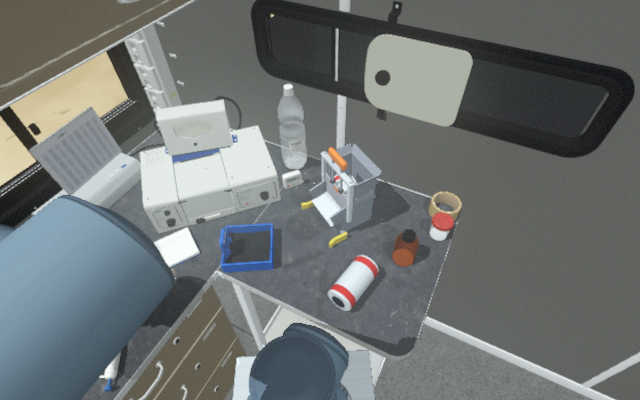

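Top view: the chute is at (345,195), pouring left, with its orange handle at (334,175) and yellow cheeks at (310,191) and (317,241). The tray is at (237,210) with its handle tab on the upper left. The side view agrees. The timer is at (312,158), close to the far cheek. The large red-banded roll at (300,290) is the decoy.

```bash
python3 - <<'E'
from h import *
for n in("top","side"):
    z=np.load(f"pics/{n}0.npz"); im,d=z["im"],z["d"]; P=cloud(n,d); H=cv2.cvtColor(im,cv2.COLOR_RGB2HSV)
    ok=(d>0)&(P[...,0]>.2)&(P[...,2]>-.02)&(P[...,2]<.4)
    def comps(name,lo,hi,mn):
        m=(cv2.inRange(H,lo,hi)>0)&ok
        c,l,s,ce=cv2.connectedComponentsWithStats(m.astype(np.uint8))
        for i in range(1,c):
            if s[i,4]>=mn:
                Q=P[l==i]; print(n,name,ce[i].round(),s[i,4],"med",np.median(Q,0).round(4),"lo",np.percentile(Q,2,0).round(3),"hi",np.percentile(Q,98,0).round(3))
    comps("blue",(105,150,60),(125,255,255),150)
    comps("yellow",(20,150,80),(32,255,255),30)
    comps("orange",(8,180,150),(17,255,255),40)
    comps("brown",(3,150,30),(12,255,160),60)
    comps("red",(0,180,100),(3,255,255),60)
    # tray
    m=(cv2.inRange(H,(105,150,40),(125,255,255))>0)&ok
    c,l,s,ce=cv2.connectedComponentsWithStats(m.astype(np.uint8))
    px=(237,210) if n=="top" else (247,247)
    i=min((i for i in range(1,c) if s[i,4]>150),key=lambda i:np.hypot(*(ce[i]-px)))
    Q=P[l==i]; r=Q[(abs(Q[:,2]-.04)<.004)]; print("rim rect",cv2.minAreaRect(r[:,:2].astype(np.float32)*1000), len(r))
    t=Q[Q[:,2]>.055]; print("tab",t.mean(0).round(4),t.max(0).round(3),cv2.minAreaRect(t[:,:2].astype(np.float32)*1000),len(t))
    # orange top rect
    m=(cv2.inRange(H,(5,170,120),(18,255,255))>0)&ok&(P[...,2]>.23)
    Q=P[m]; print("orange",len(Q),Q[:,2].max(),cv2.minAreaRect(Q[Q[:,2]>Q[:,2].max()-.012][:,:2].astype(np.float32)*1000),Q.mean(0))
    # yellow rect tops
    m=(cv2.inRange(H,(20,120,60),(34,255,255))>0)&ok&(abs(P[...,2]-.024)<.004)
    c,l,s,ce=cv2.connectedComponentsWithStats(m.astype(np.uint8))
    for i in range(1,c):
        if s[i,4]>15: print("cheek",ce[i].round(),cv2.minAreaRect(P[l==i][:,:2].astype(np.float32)*1000),P[l==i].mean(0).round(4))
    # header top
    m=ok&(abs(P[...,2]-.218)<.004)&(P[...,0]>.5); Q=P[m]; print("z218",len(Q),Q.min(0),Q.max(0),cv2.fitLine(Q[:,:2].astype(np.float32),2,0,.01,.01).ravel())
cv2.imwrite("pics/crop.png",np.hstack([cv2.resize(np.load("pics/top0.npz")["im"][140:265,190:390,::-1],None,fx=4,fy=4,interpolation=2)]))
E
```

```text
top blue [228.  98.] 255 med [0.7305 0.3305 0.1284] lo [0.709 0.256 0.124] hi [0.752 0.387 0.133]
top blue [133. 167.] 501 med [0.4305 0.5111 0.0228] lo [0.387 0.469 0.001] hi [0.485 0.565 0.029]
top blue [233. 208.] 1093 med [0.4449 0.1636 0.0328] lo [0.382 0.08  0.001] hi [0.517 0.218 0.081]
top yellow [  4. 147.] 134 med [0.3013 0.8696 0.0701] lo [0.261 0.768 0.059] hi [0.319 0.898 0.159]
top yellow [309. 191.] 44 med [ 0.6007 -0.0174  0.0206] lo [ 0.596 -0.031  0.006] hi [ 0.61  -0.006  0.027]
top yellow [315. 241.] 111 med [ 0.4645 -0.1069  0.0206] lo [ 0.446 -0.136  0.005] hi [ 0.481 -0.083  0.028]
top orange [334. 175.] 163 med [ 0.5523 -0.1131  0.2611] lo [ 0.524 -0.131  0.251] hi [ 0.587 -0.094  0.265]
top brown [365. 289.] 421 med [ 0.3801 -0.2924  0.0824] lo [ 0.369 -0.319  0.007] hi [ 0.414 -0.263  0.096]
top red [420. 279.] 395 med [ 0.4731 -0.4121  0.0677] lo [ 0.447 -0.439  0.061] hi [ 0.501 -0.385  0.072]
top red [320. 283.] 172 med [ 0.3462 -0.179   0.0661] lo [ 0.326 -0.201  0.039] hi [ 0.372 -0.149  0.074]
top red [283. 298.] 185 med [ 0.2666 -0.1113  0.0668] lo [ 
[... 723 characters left out ...]
37814331055), 34.09512710571289) [ 0.4664 -0.1096  0.0234]
z218 1224 [ 0.50030337 -0.64487968  0.21400104] [1.08525549 0.7712149  0.22199395] [0.1998548  0.9798255  0.73414564 0.06088872]
side blue [250. 260.] 556 med [0.3831 0.138  0.0334] lo [0.38  0.082 0.008] hi [0.515 0.218 0.043]
side brown [405. 257.] 150 med [ 0.3713 -0.2823  0.0489] lo [ 0.368 -0.303  0.013] hi [ 0.38  -0.265  0.082]
rim rect ((447.9464416503906, 151.97882080078125), (137.51516723632812, 139.64698791503906), 2.0474870204925537) 252<stdin>:22: RuntimeWarning: Mean of empty slice.
  ret = um.true_divide(
Traceback (most recent call last):
ValueError: zero-size array to reduction operation maximum which has no identity
```

```bash
python3 - <<'E'
from h import *
for n in("top","side"):
    z=np.load(f"pics/{n}0.npz"); im,d=z["im"],z["d"]; P=cloud(n,d); H=cv2.cvtColor(im,cv2.COLOR_RGB2HSV)
    ok=(d>0)&(P[...,0]>.2)
    near=ok&(np.hypot(P[...,0]-.56,P[...,1]+.12)<.14)
    print(n)
    Q=P[ok&(cv2.inRange(H,(4,120,120),(19,255,255))>0)&(P[...,2]>.23)&near]
    print("orange n",len(Q),Q[:,2].max())
    T=Q[abs(Q[:,2]-.262)<.006]
    if len(T)>10: print(cv2.minAreaRect(T[:,:2].astype(np.float32)*1000),cv2.fitLine(T[:,:2].astype(np.float32),2,0,.01,.01).ravel(),np.median(T[:,2]))
    # chute frame guess, profile of other points
    o=np.array([.535,-.066]);a=np.deg2rad(-65);X=np.array([np.cos(a),np.sin(a)]);Y=np.array([-X[1],X[0]])
    L=np.stack([(P[...,:2]-o)@X,(P[...,:2]-o)@Y,P[...,2]],-1)
    T=L[near&(abs(L[...,2]-.218)<.004)&(abs(L[...,0]-.05)<.03)]
    print("header",len(T)); 
    if len(T)>8: print(cv2.minAreaRect(T[:,:2].astype(np.float32)*1000),np.median(T,0))
    # lip floor plate
    f=near&(abs(L[...,2]-(.058+np.tan(np.deg2rad(17))*L[...,0]))<.006)&(L[...,0]>-.02)&(L[...,0]<.045)&(abs(L[...,1])<.08)
    T=L[f]; print("floor",len(T))
    if len(T)>20: print(T.min(0).round(4),T.max(0).round(4)); print("front edge by y",[(y,round(float(np.percentile(T[abs(T[:,1]-y)<.01][:,0],3)),4)) for y in(-.04,-.02,0,.02,.04) if (abs(T[:,1]-y)<.01).sum()>4])
    # back wall rim etc
    T=L[near&(L[...,2]>.15)&(L[...,0]>.07)&(L[...,0]<.16)]
    if len(T)>20: print("walls",cv2.minAreaRect(T[:,:2].astype(np.float32)*1000),T.max(0),T.min(0))
    C=L[(cv2.inRange(H,(20,120,60),(34,255,255))>0)&near&(L[...,2]<.035)&(L[...,2]>.018)]
    for s in(-1,1):
        c=C[C[:,1]*s>0]; 
        print("cheek",s,len(c),[(x,c[abs(c[:,0]-x)<.005][:,1].min().round(4),c[abs(c[:,0]-x)<.005][:,1].max().round(4)) for x in(-.02,-.01,0,.01,.02,.03) if (abs(c[:,0]-x)<.005).sum()>2], c[:,0].min().round(4))
    # bystanders: timer
    T=P[ok&(abs(P[...,2]-.056)<.005)&(P[...,0]>.58)&(P[...,0]<.75)&(P[...,1]>-.08)&(P[...,1]<.1)]
    if len(T)>5: print("timer?",cv2.minAreaRect(T[:,:2].astype(np.float32)*1000),len(T))
cv2.imwrite("pics/crop.png",cv2.resize(np.load("pics/top0.npz")["im"][140:265,190:390,::-1],None,fx=4,fy=4,interpolation=2))
E
```

```text
top
orange n 181 0.2661026972872675
((559.0008544921875, -110.55233764648438), (77.77153015136719, 15.025583267211914), 25.156370162963867) [ 0.88323337  0.46893367  0.5559643  -0.11178932] 0.26109442952386624
header 156
((50.02617645263672, 3.3004379272460938), (15.87924861907959, 150.6054229736328), 2.6916892528533936) [ 0.04992421 -0.03880471  0.21715084]
floor 512
[-0.0046 -0.0605  0.0535] [0.045  0.0611 0.0761]
front edge by y [(-0.04, 0.0004), (-0.02, -0.0), (0, -0.0004), (0.02, -0.0037), (0.04, -0.0042)]
walls ((111.67945861816406, 5.916900634765625), (86.2014389038086, 150.38685607910156), 1.4197356700897217) [0.15633415 0.08107478 0.21321946] [ 0.07025879 -0.07026048  0.15003099]
cheek -1 78 [(-0.02, np.float64(-0.0908), np.float64(-0.0808)), (-0.01, np.float64(-0.0885), np.float64(-0.0781)), (0, np.float64(-0.0859), np.float64(-0.0734)), (0.01, np.float64(-0.0828), np.float64(-0.0743)), (0.02, np.float64(-0.0831), np.float64(-0.0725)), (0.03, np.float64(-0.0831), np.float64(-0.0741))] -0.0215
cheek 1 30 [(-0.02, np.float64(0.0781), np.float64(0.0907)), (-0.01, np.float64(0.
[... 789 characters left out ...]
155517578125), 1.7130045890808105) [0.15435793 0.07884597 0.21179864] [ 0.0705254  -0.07076874  0.15002913]
cheek -1 65 [(-0.02, np.float64(-0.0902), np.float64(-0.0825)), (-0.01, np.float64(-0.088), np.float64(-0.0786)), (0, np.float64(-0.0849), np.float64(-0.0744)), (0.01, np.float64(-0.0833), np.float64(-0.0748)), (0.02, np.float64(-0.0836), np.float64(-0.0746)), (0.03, np.float64(-0.0809), np.float64(-0.0739))] -0.023
cheek 1 22 [(-0.02, np.float64(0.0795), np.float64(0.0873)), (-0.01, np.float64(0.0776), np.float64(0.0835)), (0, np.float64(0.0775), np.float64(0.0853))] -0.0297
timer? ((655.84033203125, 13.337272644042969), (155.47340393066406, 129.97476196289062), 79.69014739990234) 122
```

View pics/crop.png

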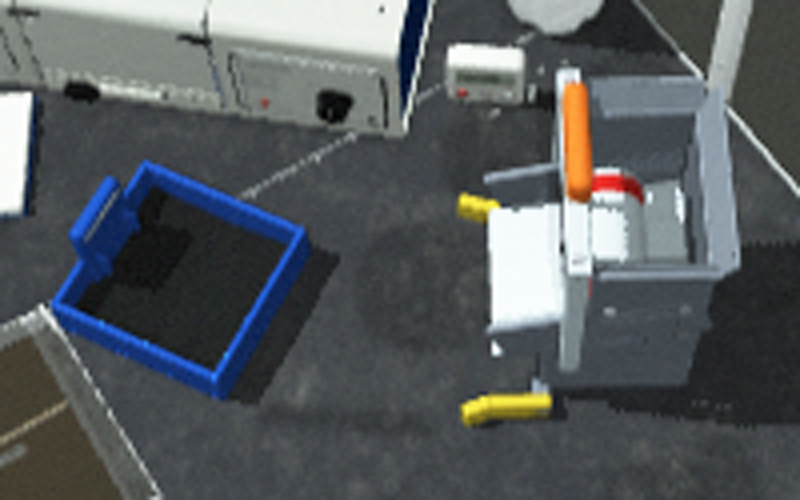

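The crop confirms the layout: the tray's tab faces away from the chute, and the canister is visible behind the shut gate. Chute: origin ≈ (0.535, -0.0655), yaw ≈ -62.8°, and the cheeks, header and handle agree. Tray: centre (0.449, 0.151), yaw ≈ -88.6°, with the tab at (0.448, 0.214).

```bash
cat >> h.py <<'E'
from scipy.spatial.transform import Rotation as Ro
def go(x,y,z,yawy):
    "tool down, jaw axis at yawy deg: rotation vector needed now, then shift in turned tool axes"
    s=arm.read_state(); R=Ro.from_euler("xyz",s["orientation"]); best=None
    for k in(0,180):
        a=np.deg2rad(yawy+k); X=np.array([0,0,-1.]);Y=np.array([np.cos(a),np.sin(a),0]);T=Ro.from_matrix(np.stack([X,Y,np.cross(X,Y)],1))
        rv=np.degrees((R.inv()*T).as_rotvec())
        sh=T.inv().apply(np.array([x,y,z])-s["eef_pos"])*1000
        print("k",k,"turn",rv.round(1),"shift after",sh.round(1),"shift before",(R.inv().apply(np.array([x,y,z])-s["eef_pos"])*1000).round(1))
    print("j",s["joints"].round(2),"t",s["time_s"],"pos",s["eef_pos"].round(4),"F",s["ft_force"].round(1),"w",s["gripper_width"])
E
python3 -c "
from h import *
go(.448,.214,.16,-88.6)"
```

```text
k 0 turn [1.597e+02 1.000e-01 0.000e+00] shift after [  89.3  406.3 -227.9] shift before [  89.7 -301.8  354.7]
k 180 turn [-20.3  -0.    0.1] shift after [  89.3 -406.3  227.9] shift before [  89.7 -301.8  354.7]
j [ 1.07  0.25  1.56  0.    1.34 -0.17] t 0.1 pos [0.2103 0.6146 0.2493] F [ 0.3 -0.6 -0.5] w 0.08506103797480875
```

Emit:
step_arm(increments=[[[0,0,0],[-5.1,0,0]],[[0,0,0],[-5.1,0,0]],[[0,0,0],[-5.1,0,0]],[[0,0,0],[-5,0,0]],[[0,-30,17],[0,0,0]],[[0,-40,22],[0,0,0]],[[0,-40,22],[0,0,0]],[[0,-40,22],[0,0,0]],[[0,-40,22],[0,0,0]],[[0,-40,22],[0,0,0]]], claw=-1, grip_force=50)

```text
time_s: 1.1
eef_pos: [0.3434, 0.3864, 0.2499]
orientation: [-2.352, 1.57, -2.328]
ft_force: [0.4, -0.1, 0.6]
gripper_width: 0.0856
```

Emit:
step_arm(increments=[[[0,-40,22],[0,0,0]],[[0,-40,22],[0,0,0]],[[0,-40,23],[0,0,0]],[[10,-40,23],[0,0,0]],[[20,-16,11],[0,0,0]],[[20,0,0],[0,0,0]],[[20,0,0],[0,0,0]],[[19,0,0],[0,0,0]],[[0,0,0],[0,0,0]],[[0,0,0],[0,0,0]]])

```text
time_s: 2.1
eef_pos: [0.4482, 0.2147, 0.1613]
orientation: [-2.964, 1.57, -2.939]
ft_force: [-0.3, 0.3, 0.7]
gripper_width: 0.0852
```

```bash
python3 - <<'E'
from h import *
go(.448,.214,.064,-88.6)
im,d,P=snap("top","top1"); cv2.imwrite("pics/c1.png",cv2.resize(im[120:270,160:360,::-1],None,fx=3,fy=3))
H=cv2.cvtColor(im,cv2.COLOR_RGB2HSV)
m=(cv2.inRange(H,(105,150,40),(125,255,255))>0)&(P[...,2]>.06)&(P[...,2]<.09)&(P[...,1]<.26)&(P[...,1]>.1)&(P[...,0]>.38)&(P[...,0]<.52)
print(m.sum(),P[m].mean(0) if m.any() else 0)
E
```

```text
k 0 turn [-1.8e+02 -0.0e+00 -1.0e-01] shift after [97.3  0.7  0.2] shift before [97.3 -0.6 -0.1]
k 180 turn [ 0. -0.  0.] shift after [97.3 -0.7 -0.2] shift before [97.3 -0.6 -0.1]
j [ 0.22 -0.01  2.01  0.    1.14 -1.38] t 2.1 pos [0.4482 0.2147 0.1613] F [-0.3  0.3  0.7] w 0.08523475973867764
88 [0.44453922 0.21208295 0.07597428]
```

View pics/c1.png

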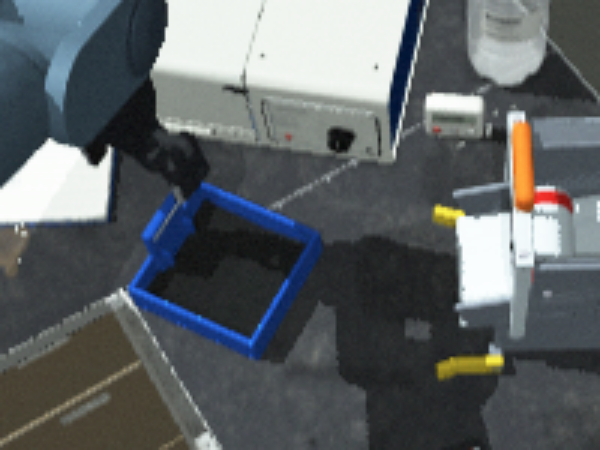

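The fingers stand over the tab, at about (170,215) in the crop. I'll descend and grip it.

Emit:
step_arm(increments=[[[15,0,0],[0,0,0]],[[15,0,0],[0,0,0]],[[15,0,0],[0,0,0]],[[15,0,0],[0,0,0]],[[12,0,0],[0,0,0]],[[10,0,0],[0,0,0]],[[8,0,0],[0,0,0]],[[6,0,0],[0,0,0]],[[0,0,0],[0,0,0]],[[0,0,0],[0,0,0]]])

```text
time_s: 3.15
eef_pos: [0.4486, 0.2148, 0.0655]
orientation: [0.191, 1.57, 0.216]
ft_force: [-0.7, 0.4, -0.2]
gripper_width: 0.0852
```

Emit:
step_arm(increments=[[[0,0,0],[0,0,0]],[[0,0,0],[0,0,0]],[[0,0,0],[0,0,0]],[[0,0,0],[0,0,0]],[[0,0,0],[0,0,0]],[[0,0,0],[0,0,0]],[[0,0,0],[0,0,0]],[[0,0,0],[0,0,0]],[[0,0,0],[0,0,0]],[[0,0,0],[0,0,0]]], claw=1, grip_force=50)

```text
time_s: 4.15
eef_pos: [0.4485, 0.2147, 0.0655]
orientation: [-0.288, 1.571, -0.263]
ft_force: [-0.5, -1.2, 2.9]
gripper_width: 0.0117
```

```bash
python3 -c "
from h import *
z=arm.read_state()['eef_pos'][2]
go(.4326,.1336,z,-62.8)"
```

```text
k 0 turn [154.2   0.   -0. ] shift after [ 0.  64.8 51.2] shift before [  0.  -80.6 -17.9]
k 180 turn [-25.8   0.    0. ] shift after [  0.  -64.8 -51.2] shift before [  0.  -80.6 -17.9]
j [ 0.22  0.15  2.05 -0.    0.94 -1.38] t 4.15 pos [0.4485 0.2147 0.0655] F [-0.5 -1.2  2.9] w 0.011697987777260234
```

```bash
python3 -c "
from h import *
z=np.load('pics/top0.npz');P=cloud('top',z['d'])
m=(z['d']>0)&(P[...,2]>.02)&(P[...,2]<.12)&(P[...,0]>.45)&(P[...,0]<.75)&(P[...,1]>-.05)&(P[...,1]<.45)
Q=P[m]
for y in np.arange(-.04,.4,.03):
  q=Q[(abs(Q[:,1]-y)<.01)]; q=q[(q[:,0]>.53)]
  if len(q): print(y.round(2),q[:,0].min().round(3),len(q))
"
```

```text
-0.04 0.562 72
-0.01 0.596 35
0.02 0.694 74
0.05 0.686 39
0.08 0.625 206
0.11 0.601 131
0.14 0.607 122
0.17 0.597 128
0.2 0.587 119
0.23 0.58 123
0.26 0.573 116
0.29 0.55 120
0.32 0.548 125
0.35 0.543 132
0.38 0.53 99
```

Emit:
step_arm(increments=[[[0,-10,-2],[0,0,0]],[[0,-15,-3],[0,0,0]],[[0,-20,-4.5],[0,0,0]],[[0,-20,-4.5],[0,0,0]],[[0,-15.6,-3.9],[-2,0,0]],[[0,0,0],[-4,0,0]],[[0,0,0],[-5,0,0]],[[0,0,0],[-5,0,0]],[[0,0,0],[-5,0,0]],[[0,0,0],[-4.8,0,0]]])

```text
time_s: 5.15
eef_pos: [0.4324, 0.1331, 0.0655]
orientation: [0.472, 1.571, 0.95]
ft_force: [-0.7, -0.4, 4.4]
gripper_width: 0.0114
```

```bash
cat > tray.py <<'E'
from h import *
import sys
def tray(n,tag):
    im,d,P=snap(n,tag); H=cv2.cvtColor(im,cv2.COLOR_RGB2HSV)
    o=np.array([.535,-.0655]);a=np.deg2rad(-62.8);X=np.array([np.cos(a),np.sin(a)]);Y=np.array([-X[1],X[0]])
    L=np.stack([(P[...,:2]-o)@X,(P[...,:2]-o)@Y,P[...,2]],-1)
    m=(cv2.inRange(H,(105,150,30),(125,255,255))>0)&(d>0)&(abs(L[...,0]+.1)<.2)&(abs(L[...,1])<.13)&(abs(P[...,2]-.04)<.005)
    Q=L[m]; print(n,"rim in chute",cv2.minAreaRect(Q[:,:2].astype(np.float32)*1000),len(Q), "lo",np.percentile(Q,1,0).round(4),"hi",np.percentile(Q,99,0).round(4))
    return im
E
python3 - <<'E'
from tray import *
go(.4326,.1336,.0655,-62.8)
a=tray("top","t2");b=tray("side","s2")
cv2.imwrite("pics/c2.png",np.vstack([cv2.resize(a[140:270,190:390,::-1],None,fx=3,fy=2.3),cv2.resize(b[140:280,190:400,::-1],(600,290))]))
go(.535-.104*.457,-.0655+.104*.889,.0655,-62.8)
E
```

```text
k 0 turn [-179.8    0.     0. ] shift after [-0.  -0.3 -0.4] shift before [-0.   0.3  0.4]
k 180 turn [ 0.2  0.  -0. ] shift after [-0.   0.3  0.4] shift before [-0.   0.3  0.4]
j [ 0.05  0.05  2.16  0.    0.93 -2.  ] t 5.15 pos [0.4324 0.1331 0.0655] F [-0.7 -0.4  4.4] w 0.011357906883148592
top rim in chute ((-159.29739379882812, -0.169097900390625), (136.6849365234375, 140.1319122314453), 89.4256820678711) 286 lo [-0.2291 -0.0684  0.0351] hi [-0.0899  0.0675  0.0444]
side rim in chute ((-162.55084228515625, -1.0413055419921875), (137.066650390625, 136.97372436523438), 89.92115020751953) 186 lo [-0.231  -0.0691  0.0353] hi [-0.0944  0.067   0.0442]
k 0 turn [180.   0.  -0.] shift after [ -0.  119.7  -0.3] shift before [  -0.  -119.7    0.3]
k 180 turn [-0.  0.  0.] shift after [  -0.  -119.7    0.3] shift before [  -0.  -119.7    0.3]
j [ 0.05  0.05  2.16 -0.    0.93 -2.  ] t 5.25 pos [0.4325 0.1333 0.0655] F [-0.2 -1.2  3.2] w 0.011349216692825284
```

View pics/c2.png

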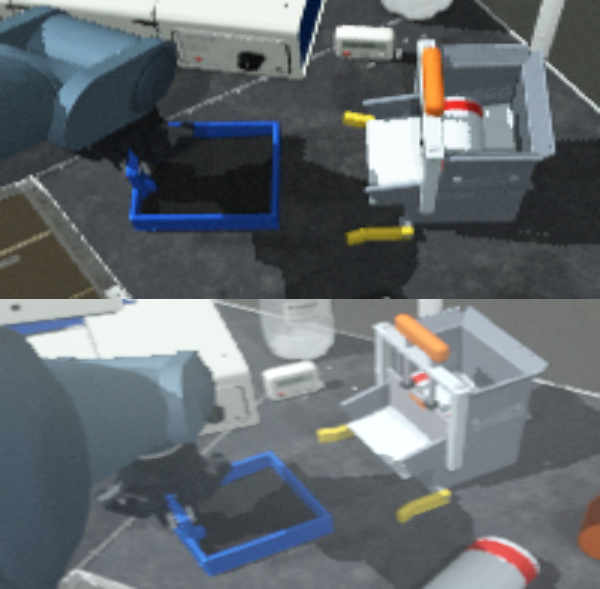

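The tray is square with the chute and centred between the cheeks (y ≈ -0.5 mm). I'll slide it in and do the last part slowly.

Emit:
step_arm(increments=[[[0,-8,0],[0,0,0]],[[0,-14,0],[0,0,0]],[[0,-16,0],[0,0,0]],[[0,-16,0],[0,0,0]],[[0,-14,0],[0,0,0]],[[0,-12,0],[0,0,0]],[[0,-10,0],[0,0,0]],[[0,-8,0],[0,0,0]],[[0,-5,0],[0,0,0]],[[0,-2,0],[0,0,0]]])

```text
time_s: 6.25
eef_pos: [0.4804, 0.0403, 0.0655]
orientation: [1.492, 1.569, 1.964]
ft_force: [-3.1, 5.9, 7.3]
gripper_width: 0.0112
```

Emit:
step_arm(increments=[[[0,-2,0],[0,0,0]],[[0,-2,0],[0,0,0]],[[0,-2,0],[0,0,0]],[[0,-1,0],[0,0,0]],[[0,-1,0],[0,0,0]],[[0,-1,0],[0,0,0]],[[0,-1,0],[0,0,0]],[[0,-1,0],[0,0,0]],[[0,-1,0],[0,0,0]],[[0,0,0],[0,0,0]]])

```text
time_s: 7.25
eef_pos: [0.4851, 0.0309, 0.0654]
orientation: [1.75, 1.567, 2.223]
ft_force: [-5.8, 9.3, 9.6]
gripper_width: 0.0113
```

```bash
python3 - <<'E'
from tray import *
tray("top","t3");tray("side","s3")
go(.535-.104*.457,-.0655+.104*.889,.0655,-62.8)
E
```

```text
top rim in chute ((-44.10470962524414, -0.2505950927734375), (136.55487060546875, 137.9321746826172), 89.88746643066406) 183 lo [-0.113  -0.0684  0.0351] hi [0.0225 0.0679 0.0445]
side rim in chute ((-49.926513671875, -1.4452590942382812), (135.46548461914062, 134.24696350097656), 0.6165776252746582) 128 lo [-0.1169 -0.0684  0.0352] hi [0.0177 0.061  0.0442]
k 0 turn [ 1.799e+02 -3.000e-01  1.000e-01] shift after [-0.1  4.5 -0.3] shift before [-0.1 -4.5  0.3]
k 180 turn [-0.1 -0.  -0.2] shift after [-0.1 -4.5  0.3] shift before [-0.1 -4.5  0.3]
j [-0.17  0.13  2.07  0.    0.94 -2.22] t 7.35 pos [0.4851 0.0308 0.0654] F [-5.2  8.3  9.6] w 0.011253378592044977
```

Emit:
step_arm(increments=[[[0,-1,0],[0,0,0]],[[0,-1,0],[0,0,0]],[[0,-1,0],[0,0,0]],[[0,-1,0],[0,0,0]],[[0,0,0],[0,0,0]],[[0,0,0],[0,0,0]],[[0,0,0],[0,0,0]],[[0,0,0],[0,0,0]],[[0,0,0],[0,0,0]],[[0,0,0],[0,0,0]]])

```text
time_s: 8.35
eef_pos: [0.4845, 0.0299, 0.0654]
orientation: [1.964, 1.559, 2.438]
ft_force: [-17.3, 22.0, 23.2]
gripper_width: 0.0115
```

Contact with the foot: the force is almost all along the chute axis. I'll relieve the push, then release.

Emit:
step_arm(increments=[[[0,1,0],[0,0,0]],[[0,1,0],[0,0,0]],[[0,1,0],[0,0,0]],[[0,1,0],[0,0,0]],[[0,0.5,0],[0,0,0]],[[0,0,0],[0,0,0]],[[0,0,0],[0,0,0]],[[0,0,0],[0,0,0]],[[0,0,0],[0,0,0]],[[0,0,0],[0,0,0]]])

```text
time_s: 9.35
eef_pos: [0.4845, 0.0302, 0.0654]
orientation: [2.514, 1.567, 2.988]
ft_force: [-8.0, 2.9, 10.8]
gripper_width: 0.0113
```

Emit:
step_arm(increments=[[[0,0,0],[0,0,0]],[[0,0,0],[0,0,0]],[[0,0,0],[0,0,0]],[[0,0,0],[0,0,0]],[[0,0,0],[0,0,0]],[[0,0,0],[0,0,0]],[[0,0,0],[0,0,0]],[[0,0,0],[0,0,0]],[[0,0,0],[0,0,0]],[[0,0,0],[0,0,0]]], claw=-0.3)

```text
time_s: 10.35
eef_pos: [0.4857, 0.0301, 0.0653]
orientation: [-1.054, 1.571, -0.579]
ft_force: [-0.6, -0.1, -0.5]
gripper_width: 0.0555
```

Emit:
step_arm(increments=[[[-5,0,0],[0,0,0]],[[-15,0,0],[0,0,0]],[[-30,0,0],[0,0,0]],[[-40,0,0],[0,0,0]],[[-40,0,0],[0,0,0]],[[-40,0,0],[0,0,0]],[[-40,0,0],[0,0,0]],[[-30,0,0],[0,0,0]],[[-20,0,0],[0,0,0]],[[0,0,0],[0,0,0]]])

```text
time_s: 11.35
eef_pos: [0.4871, 0.0299, 0.3293]
orientation: [-0.648, 1.563, -0.173]
ft_force: [0.6, 0.1, -0.4]
gripper_width: 0.0553
```

```bash
python3 - <<'E'
from tray import *
a=tray("top","t4");b=tray("side","s4")
cv2.imwrite("pics/c4.png",np.vstack([cv2.resize(a[140:270,190:390,::-1],None,fx=3,fy=2.3),cv2.resize(b[140:280,190:400,::-1],(600,290))]))
go(.558,-.110,.300,-62.8)
E
```

```text
top rim in chute ((-43.8045654296875, 0.5445175170898438), (138.01150512695312, 137.98550415039062), 89.75873565673828) 238 lo [-0.1128 -0.0682  0.0353] hi [0.0248 0.0681 0.0444]
side rim in chute ((-48.65880584716797, -0.09740447998046875), (136.21412658691406, 135.6181182861328), 0.5174874067306519) 151 lo [-0.1164 -0.0679  0.0353] hi [0.0166 0.0669 0.0441]
k 0 turn [-180.    0.   -0.] shift after [ 24.8 157.8  -0.5] shift before [  24.8 -157.8    0.5]
k 180 turn [ 0. -0. -0.] shift after [  24.8 -157.8    0.5] shift before [  24.8 -157.8    0.5]
j [-0.17 -0.21  1.88 -0.    1.47 -2.22] t 11.45 pos [0.4855 0.0301 0.3248] F [-0.1 -0.1 -0.8] w 0.05543379509617285
```

View pics/c4.png

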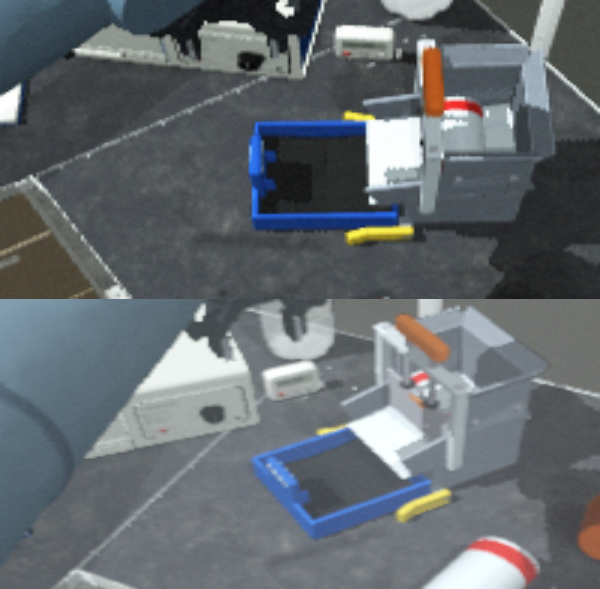

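The tray sits under the lip between the cheeks (top view rim centre x ≈ -44 mm, y ≈ 0.5 mm). Next is the gate handle, with the same tool orientation.

Emit:
step_arm(increments=[[[0,-12,0],[0,0,0]],[[0,-25,0],[0,0,0]],[[0,-30,0],[0,0,0]],[[0,-30,0],[0,0,0]],[[0,-30,0],[0,0,0]],[[0,-20,0],[0,0,0]],[[0,-10,0.5],[0,0,0]],[[0,0,0],[0,0,0]],[[0,0,0],[0,0,0]],[[0,0,0],[0,0,0]]])

```text
time_s: 12.45
eef_pos: [0.5577, -0.1084, 0.3253]
orientation: [1.193, 1.571, 1.669]
ft_force: [-0.8, 0.6, -0.3]
gripper_width: 0.0554
```

```bash
python3 - <<'E'
from h import *
go(.558,-.110,.249,-62.8)
a=snap("top","t5")[0];b=snap("side","s5")[0]
cv2.imwrite("pics/c5.png",np.vstack([cv2.resize(a[100:250,240:440,::-1],(600,300)),cv2.resize(b[80:230,230:430,::-1],(600,300))]))
E
```

```text
k 0 turn [-179.9    0.     0. ] shift after [76.3  1.6  0.5] shift before [76.3 -1.6 -0.5]
k 180 turn [ 0.1  0.  -0. ] shift after [76.3 -1.6 -0.5] shift before [76.3 -1.6 -0.5]
j [-0.39 -0.    1.69  0.    1.45 -2.44] t 12.45 pos [ 0.5577 -0.1084  0.3253] F [-0.8  0.6 -0.3] w 0.055392868664868124
```

View pics/c5.png

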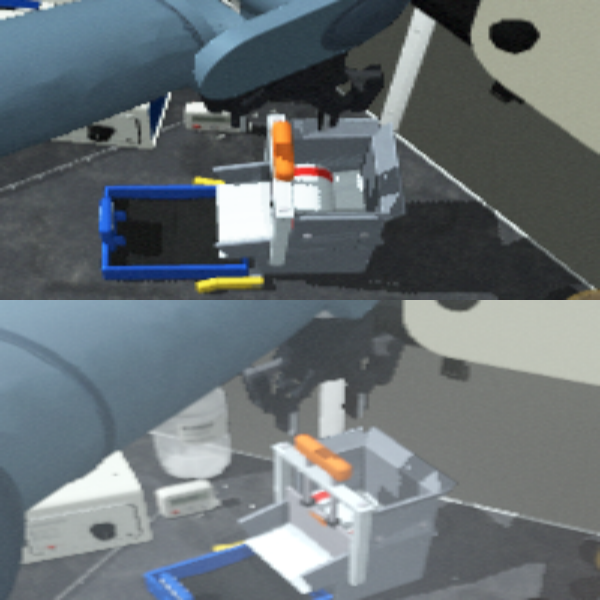

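The fingers straddle the handle (side crop: tips at (290,415) and (360,405), bar centre at (323,457)). I'll descend and grip.

Emit:
step_arm(increments=[[[8,-1,0],[0,0,0]],[[12,0,0],[0,0,0]],[[12,0,0],[0,0,0]],[[12,0,0],[0,0,0]],[[12,0,0],[0,0,0]],[[10,0,0],[0,0,0]],[[6,0,0],[0,0,0]],[[3,0,0],[0,0,0]],[[0,0,0],[0,0,0]],[[0,0,0],[0,0,0]]])

```text
time_s: 13.55
eef_pos: [0.5587, -0.1104, 0.2509]
orientation: [-0.866, 1.57, -0.391]
ft_force: [-0.4, 0.4, -0.0]
gripper_width: 0.0555
```

Emit:
step_arm(increments=[[[0,0,0],[0,0,0]],[[0,0,0],[0,0,0]],[[0,0,0],[0,0,0]],[[0,0,0],[0,0,0]],[[0,0,0],[0,0,0]],[[0,0,0],[0,0,0]],[[0,0,0],[0,0,0]],[[0,0,0],[0,0,0]],[[0,0,0],[0,0,0]],[[0,0,0],[0,0,0]]], claw=1, grip_force=60)

```text
time_s: 14.55
eef_pos: [0.5589, -0.111, 0.2509]
orientation: [-1.288, 1.568, -0.813]
ft_force: [2.6, -3.8, -0.6]
gripper_width: 0.0149
```

Emit:
step_arm(increments=[[[-3,0,0],[0,0,0]],[[-5,0,0],[0,0,0]],[[-7,0,0],[0,0,0]],[[-8,0,0],[0,0,0]],[[-8,0,0],[0,0,0]],[[-8,0,0],[0,0,0]],[[-6,0,0],[0,0,0]],[[-4,0,0],[0,0,0]],[[-3,0,0],[0,0,0]],[[0,0,0],[0,0,0]]])

```text
time_s: 15.55
eef_pos: [0.5589, -0.111, 0.3019]
orientation: [-1.255, 1.569, -0.78]
ft_force: [4.6, -5.9, -4.0]
gripper_width: 0.0151
```

Emit:
step_arm(increments=[[[-2,0,0],[0,0,0]],[[-2,0,0],[0,0,0]],[[-1,0,0],[0,0,0]],[[-1,0,0],[0,0,0]],[[-1,0,0],[0,0,0]],[[0,0,0],[0,0,0]],[[0,0,0],[0,0,0]],[[0,0,0],[0,0,0]],[[0,0,0],[0,0,0]],[[0,0,0],[0,0,0]]])

```text
time_s: 16.55
eef_pos: [0.5589, -0.111, 0.3083]
orientation: [-1.294, 1.569, -0.819]
ft_force: [5.7, -5.5, -5.6]
gripper_width: 0.0154
```

Emit:
step_arm(increments=[[[-1,0,0],[0,0,0]],[[-1,0,0],[0,0,0]],[[-1,0,0],[0,0,0]],[[-1,0,0],[0,0,0]],[[0,0,0],[0,0,0]],[[0,0,0],[0,0,0]],[[0,0,0],[0,0,0]],[[0,0,0],[0,0,0]],[[0,0,0],[0,0,0]],[[0,0,0],[0,0,0]]])

```text
time_s: 17.55
eef_pos: [0.5588, -0.111, 0.3099]
orientation: [-1.66, 1.57, -1.186]
ft_force: [10.3, -7.6, -13.4]
gripper_width: 0.0149
```

```bash
python3 - <<'E'
from tray import *
a=tray("top","t6");b=snap("side","s6")[0]
cv2.imwrite("pics/c6.png",np.vstack([cv2.resize(a[100:250,240:440,::-1],(600,300)),cv2.resize(b[130:280,210:410,::-1],(600,300))]))
go(.558,-.110,.249,-62.8)
E
```

```text
top rim in chute ((-47.514068603515625, 0.16738128662109375), (138.0856475830078, 137.34471130371094), 0.5111734867095947) 238 lo [-0.1158 -0.068   0.0354] hi [0.0218 0.0685 0.0443]
k 0 turn [1.8e+02 1.0e-01 0.0e+00] shift after [61.  -1.3  0.3] shift before [61.   1.4 -0.3]
k 180 turn [-0.  -0.   0.1] shift after [61.   1.3 -0.3] shift before [61.   1.4 -0.3]
j [-0.39  0.01  1.7  -0.    1.42 -2.44] t 17.65 pos [ 0.5588 -0.111   0.31  ] F [  9.6  -6.7 -13.9] w 0.015403635507149408
```

View pics/c6.png

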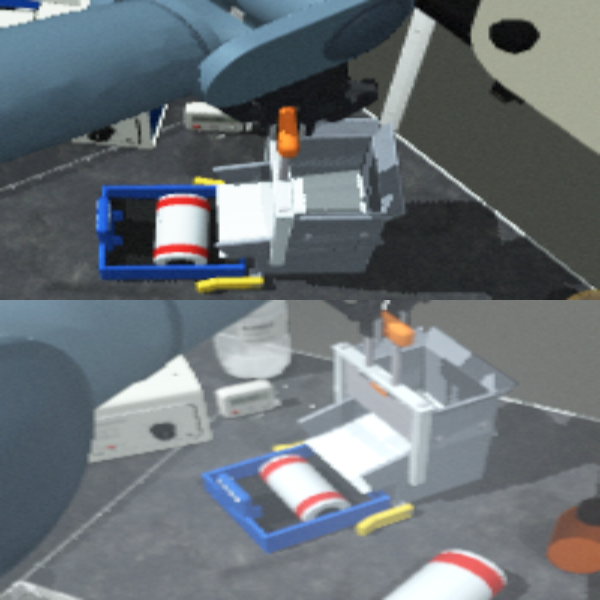

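The canister lies in the tray and the gate is against its stop: 59 mm of travel, with the force climbing to 14 N. The tray was nudged back about 3 mm, well within limits. Now I'll push the gate shut.

Emit:
step_arm(increments=[[[5,0,0],[0,0,0]],[[6,0,0],[0,0,0]],[[8,0,0],[0,0,0]],[[8,0,0],[0,0,0]],[[8,0,0],[0,0,0]],[[8,0,0],[0,0,0]],[[6,0,0],[0,0,0]],[[5,0,0],[0,0,0]],[[3,0,0],[0,0,0]],[[2,0,0],[0,0,0]]])

```text
time_s: 18.65
eef_pos: [0.5589, -0.111, 0.2547]
orientation: [-1.251, 1.568, -0.776]
ft_force: [2.5, -4.8, 2.3]
gripper_width: 0.0151
```

Emit:
step_arm(increments=[[[1,0,0],[0,0,0]],[[1,0,0],[0,0,0]],[[1,0,0],[0,0,0]],[[1,0,0],[0,0,0]],[[1,0,0],[0,0,0]],[[0,0,0],[0,0,0]],[[0,0,0],[0,0,0]],[[0,0,0],[0,0,0]],[[0,0,0],[0,0,0]],[[0,0,0],[0,0,0]]])

```text
time_s: 19.65
eef_pos: [0.559, -0.111, 0.2499]
orientation: [-1.236, 1.568, -0.761]
ft_force: [3.4, -5.0, 1.2]
gripper_width: 0.0152
```

Emit:
step_arm(increments=[[[1,0,0],[0,0,0]],[[1,0,0],[0,0,0]],[[1,0,0],[0,0,0]],[[1,0,0],[0,0,0]],[[0,0,0],[0,0,0]],[[0,0,0],[0,0,0]],[[0,0,0],[0,0,0]],[[0,0,0],[0,0,0]],[[0,0,0],[0,0,0]],[[0,0,0],[0,0,0]]])

```text
time_s: 20.65
eef_pos: [0.5591, -0.1111, 0.2498]
orientation: [-1.283, 1.567, -0.808]
ft_force: [-6.8, -2.4, 18.3]
gripper_width: 0.0152
```

The bottom stop is reached: z holds and the force rises to 18 N. I'll relieve, release and rise.

Emit:
step_arm(increments=[[[-1,0,0],[0,0,0]],[[-1,0,0],[0,0,0]],[[-1,0,0],[0,0,0]],[[0,0,0],[0,0,0]],[[0,0,0],[0,0,0]],[[0,0,0],[0,0,0]],[[0,0,0],[0,0,0]],[[0,0,0],[0,0,0]],[[0,0,0],[0,0,0]],[[0,0,0],[0,0,0]]])

```text
time_s: 21.65
eef_pos: [0.559, -0.111, 0.2498]
orientation: [-1.277, 1.568, -0.802]
ft_force: [0.4, -5.1, 6.8]
gripper_width: 0.0157
```

Emit:
step_arm(increments=[[[0,0,0],[0,0,0]],[[0,0,0],[0,0,0]],[[0,0,0],[0,0,0]],[[0,0,0],[0,0,0]],[[0,0,0],[0,0,0]],[[0,0,0],[0,0,0]],[[0,0,0],[0,0,0]],[[0,0,0],[0,0,0]],[[0,0,0],[0,0,0]],[[0,0,0],[0,0,0]]], claw=-0.3)

```text
time_s: 22.65
eef_pos: [0.5584, -0.1102, 0.2483]
orientation: [0.511, 1.571, 0.986]
ft_force: [0.7, -0.0, -0.3]
gripper_width: 0.0553
```

Emit:
step_arm(increments=[[[-5,0,0],[0,0,0]],[[-15,0,0],[0,0,0]],[[-20,0,0],[0,0,0]],[[-20,0,0],[0,0,0]],[[-15,0,0],[0,0,0]],[[-5,10,0],[0,0,0]],[[0,25,0],[0,0,0]],[[0,30,0],[0,0,0]],[[0,30,0],[0,0,0]],[[0,20,0],[0,0,0]]])

```text
time_s: 23.65
eef_pos: [0.5045, -0.0061, 0.3279]
orientation: [2.174, 1.57, 2.65]
ft_force: [0.4, -0.1, -0.5]
gripper_width: 0.0555
```

```bash
python3 - <<'E'
from tray import *
a=tray("top","t7");b=tray("side","s7")
for n,im,tag in(("top",a,"t7"),("side",b,"s7")):
    P=cloud(n,np.load(f"pics/{tag}.npz")["d"]);H=cv2.cvtColor(im,cv2.COLOR_RGB2HSV)
    m=(cv2.inRange(H,(4,120,100),(19,255,255))>0)&(P[...,2]>.23)&(P[...,2]<.34)&(np.hypot(P[...,0]-.56,P[...,1]+.11)<.06)
    Q=P[m]; T=Q[Q[:,2]>np.percentile(Q[:,2],40)]; print(n,"handle top",np.median(T[:,2]),Q[:,2].max(),len(Q))
cv2.imwrite("pics/c7.png",np.vstack([cv2.resize(a[130:310,190:470,::-1],(600,300)),cv2.resize(b[130:310,190:470,::-1],(600,300))]))
print(arm.read_state()["time_s"])
E
```

```text
top rim in chute ((-46.638671875, 0.14508819580078125), (138.19769287109375, 138.59793090820312), 89.46053314208984) 239 lo [-0.116  -0.0683  0.0351] hi [0.0218 0.0685 0.0447]
side rim in chute ((-68.97077941894531, 1.2529449462890625), (103.2202377319336, 136.41661071777344), 1.886665940284729) 72 lo [-0.1189 -0.0673  0.0356] hi [-0.0337  0.0669  0.0438]
top handle top 0.26104083108353865 0.26670030884757956 188
side handle top 0.2614699859213176 0.2649298446722866 162
23.75
```

View pics/c7.png

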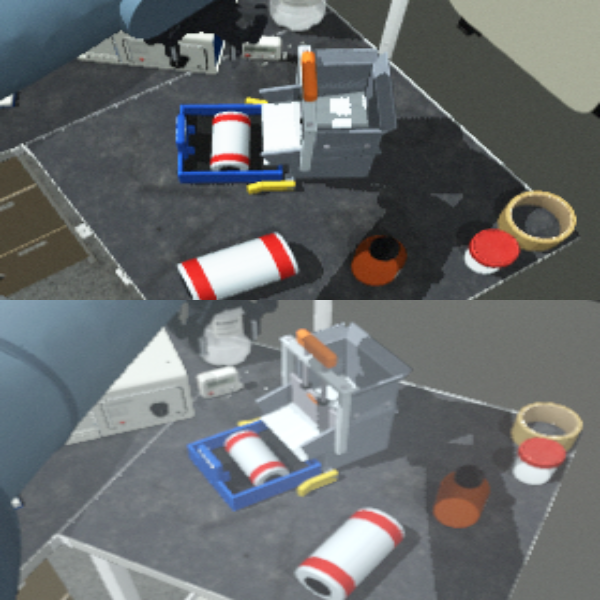

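Tray, canister, shut gate and undisturbed bystanders all show as they should. Handing in.

```bash
python3 -c "
from h import *
print(arm.finish_job())"
```

```text
the job is handed in; nothing more can be done
None
```

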